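# Lock a tube shaker's platform with its transport pin

## Robot

A 7-joint arm with a two-finger parallel gripper is mounted at the origin on the work surface. World frame = base frame: x ahead of the robot, y to its left, z up, the work surface at z = 0. Lengths are in m, angles in rad, forces in N, time in s.
With the tool pointing down it reaches from about 0.4 to 0.85 m from the base axis. Payload 10.4 kg.
Tool frame: the origin (TCP) lies midway between the tips of the shut fingers; the grasp point (between the pads) lies 19 mm behind it (arm.pinch_z is the z of the grasp point in the tool frame, in m); z points along the fingers, y is the line along which they close (so a half turn about z gives the same grasp; the last joint's range is limited). The gripper opens to 87 mm and grips with 3 to 60 N. Pads are 19 mm wide; open, the fingers measure 117 mm over their backs; the gripper's body (75 mm by 190 mm) begins 51 mm behind the grasp point.
Start: joints at [1.08, 0.332, -0.065, 1.46, 0.022, 1.35, -0.088], TCP at [0.282, -0.558, 0.223] pointing down, gripper open.
Joint ranges: [-2.6, 2.6], [-0.5, 2.12], [-1.47, 1.34], [0.16, 2.42], [-1.27, 4.41], [0.06, 2.06], [-2.6, 2.6]. Speed limits (rad/s): [2.22, 2.22, 2.79, 2.79, 3.14, 3.14, 3.14].

## Interface

Orientations are given as a unit quaternion [w, x, y, z].
In Python, from workcell import sensors, capture, arm gives the robot as it stands.
- The arm moves only by the tool drive_tool, never from a script. Its argument "steps" is text: rows parted by semicolons, each of 7 numbers parted by spaces: the shift along the tool's x, y, z in mm, then the turn, a rotation vector about the tool's x, y, z in rad, then the opening, from 0 (shut) to 1 (fully open). In form: tx ty tz wx wy wz fingers; .... A call has 1 to 8 rows; each row is the pose to reach, as a shift and turn from the pose commanded when the call began, along the tool's axes at that moment; what a row does not reach only later rows make up. A row lasts 1/12 s, in which the tool goes at most 41.7 mm and 7.16 degrees, less where a joint would pass 70% of its speed; a pose out of reach is approached as far as the arm can. A call with a gripper value outside its range is refused whole. The fingers move at their own pace and stop on an object; the grip force is fixed at half the most. Time passes only in rows, so rows that repeat a pose let the fingers close. It gives the time, the measured TCP pose, the force, the opening and the grip force at its end, in the units of the state.
- sensors.get_state(): the state, without advancing time (a new reading comes with each control period).
- capture(name): name is "scene" or "top" or "wrist"; returns a dict with "pixels" (400x640x3 uint8, blue, green, red), "fx", "fy", "cx", "cy" (pixels), "view" (4x4, takes a point from world to camera coordinates); the wrist camera has in their place "mount" (4x4, takes a point from camera to tool coordinates, whose origin is the TCP and whose axes are the flange's). Camera axes: x right, y down, z forward; pixel columns grow to the right and rows downward; lengths in m; the calibration is good to about 2 mm. A picture is of the moment at which its call begins: read the wrist's pose just before it. There is no depth.
- arm.finish_job(): hands the job in; it is judged then, once.
The state is a dict: "clock": time; "joint_positions": joint angles; "joint_vel": joint speeds; "joint_torque": joint torques, N m; "eef_pos": TCP position; "orientation": TCP orientation; "force": force on the tool from outside, world axes, zero at the start; "wrist_torque": the same for the moment, N m; "grip_width": finger opening in m; "grasp_force": force on a finger pad.
Only numpy, scipy, OpenCV 4.12 (cv2) and the standard library are available. Lean on these libraries where they do the work, as an engineer would, in place of code of your own. Each camera call takes 0.05 s, during which the arm holds its last target. There are 200 camera calls.

## Task

The shaker is to be carried to another bench, so lock its sliding platform: take the lock pin out of the white block and put it down through the hole in the platform's steel ear. The matching hole in the bracket under the ear is probably not in line, so feel for it, easing the platform along until the pin goes through both, and leave the pin fully home with its collar down on the ear. Leave the hex key, the tube tray, the wire rack and the jar where they are.

Things in the scene. Friction and masses are not known exactly. Their poses are not given: they have to be found in the camera images.
- pin: Loose lock pin, about 100 g, upright in one of the block's two holes (which varies): plain steel shank 12 mm in diameter, 50 mm long, its last 5 mm tapering to a 6 mm tip; steel collar 30 mm across, 5 mm thick; smooth round black grip 23 mm across, 40 mm long. Origin on its axis at the collar's underside, z up towards the grip: tip at z = -50 mm, grip from z = 5 to 45 mm.
- block: White plastic block, fixed, 70 mm (its x) by 160 mm (its y), 62 mm high, origin at the centre of its underside. Two vertical holes 15 mm in diameter go right through it at y = -45 and +45 mm: one holds the pin, the other the hex key, each hanging by its collar on the block's top.
- shaker: White bench shaker for sample tubes, fixed, 300 mm (its x) by 260 mm (its y); 82 mm high to the deck, 190 mm with the platform's rack of capped tubes, which stands 170 mm from the line of holes. Origin at the centre of its underside, z up. The platform slides along its x; the ear and the bracket under it stick out on its +y side, 163 mm from the origin to the line of the holes.
- platform (a joint): The shaker's sliding aluminium platform: displacement along the shaker's +x in m, -0.024 to 0.024, 0 at mid stroke. It stays where it is left; moving it takes about 2 N plus 12 N per m/s.
- ear_hole (a point): Centre of the hole's mouth in the platform's steel ear, on the ear's top face, 108 mm above the bench; moves with the platform. Ear 56 mm along x, 12 mm thick; hole vertical, 14 mm in diameter. 6 mm below the ear is the bracket, so a pin through the ear alone stops on it with its collar 32 mm above the ear.
- bracket_mid (a point): Point on top of the fixed steel bracket, 90 mm above the bench, straight below the ear hole at joint value 0. A level plate 12 mm thick, 110 mm along x, open below, with one vertical hole 15 mm in diameter. Slotted bolts: the hole is on the line through this point along the shaker's x, up to 8 mm either way, mostly hidden and not reported; find it by touch.
- hex_key: T-handled hex key, loose, standing in the other hole of the block: black crossbar 80 mm long and 14 mm thick, 36 mm above the block's top. Not needed. Origin on its axis at the block's top.
- tube_tray: White tube tray, loose, 150 by 200 by 26 mm with a few glass tubes standing to 76 mm. Not needed. Origin at the centre of its underside.
- wire_rack: Empty steel wire tube rack, loose, 200 by 85 by 65 mm. Not needed. Origin at the centre of its underside.
- specimen_jar: Closed specimen jar with white cap, loose, 60 mm in diameter and 75 mm high. Not needed. Origin at the centre of its underside.
There are look-alikes about, which are no part of the job. What is shaped like the pin but brown or pink is not meant.

How it is judged:
On the way:
1. the pin is drawn out of the block (z of pin in the frame of block above 0.115 m), for 0.1 s.
At the end, for the whole second after the job is handed in: The pin stands upright (within 0.08 rad) through the ear and the bracket, its collar down on the ear (within 3 mm), its axis within 4 mm of the ear hole's, released, and pin and platform are at rest (z of pin in the frame of ear_hole between -0.003 and 0.003 m and horizontal distance between pin and ear_hole below 0.004 m and angle between pin's own z axis and vertical below 0.08 rad and linear speed of pin below 0.02 m/s and velocity of joint platform between -0.01 and 0.01 m/s); the robot touches nothing.
It fails at once if the hex key is moved more than 20 mm (distance of hex_key from where it was at the start of the episode above 0.02 m).
It fails at once if the tube tray is moved more than 20 mm (distance of tube_tray from where it was at the start of the episode above 0.02 m).
It fails at once if the wire rack is moved more than 20 mm (distance of wire_rack from where it was at the start of the episode above 0.02 m).
It fails at once if the specimen jar is moved more than 20 mm (distance of specimen_jar from where it was at the start of the episode above 0.02 m).
It also fails if it takes over 54 s, if anything falls off the work surface, if the arm or the gripper's body presses on something with over 40 N, if the wrist force passes 120 N, or if a joint passes its speed limit or range.

## Working session

There is one attempt and no reset: what is moved stays moved. The work goes in short steps, Python scripts to look and compute and a tool call to move; the robot and the scene stay as the last step left them, time stands still between calls to the robot, and variables do not carry over. Pictures are saved under pics/ and viewed, at most 10 in all, crops included, and the job is handed in when it is done.

Besides the shell and the picture viewer there is one more tool, called after "Call:" by a JSON object that holds its "name" and its "arguments", one argument or row to a line. drive_tool: Moves the arm, as the interface text tells. Its arguments: {"type":"object","properties":{"steps":{"type":"string"}},"required":["steps"]}

```bash
mkdir -p pics
python3 - <<'E'
from workcell import sensors,capture,arm
import cv2,numpy as np,pickle
s=sensors.get_state();print({k:np.round(v,3) for k,v in s.items()},arm.pinch_z)
for n in("scene","top"):
    c=capture(n);cv2.imwrite(f"pics/{n}.png",c["pixels"]);pickle.dump(c,open(n+".pkl","wb"));print(n,c["fx"],c["cx"],c["cy"],np.round(c["view"],3).tolist())
E
```

```text
{'clock': np.float64(0.0), 'joint_positions': array([ 1.08 ,  0.333, -0.065,  1.461,  0.022,  1.35 , -0.088]), 'joint_vel': array([-0.   , -0.003,  0.002, -0.   ,  0.   , -0.   , -0.001]), 'joint_torque': array([ 1.0000e-03, -6.2325e+01,  2.5000e-02, -3.8989e+01, -6.1000e-02,
        4.0000e-02,  0.0000e+00]), 'eef_pos': array([ 0.282, -0.558,  0.222]), 'orientation': array([-0.001,  0.973,  0.232, -0.   ]), 'force': array([ 0.254, -0.003, -0.254]), 'wrist_torque': array([-0.036,  0.003,  0.03 ]), 'grasp_force': np.float64(0.0), 'grip_width': np.float64(0.087)} -0.0187
scene 366.898878912736 322.27399951161664 199.1605080199276 [[-0.862, 0.507, 0.019, 0.453], [0.341, 0.608, -0.717, -0.177], [-0.375, -0.611, -0.697, 1.379], [0.0, 0.0, 0.0, 1.0]]
top 371.91946013134543 318.8637689779759 196.80133462409734 [[-0.005, -1.0, 0.025, 0.071], [-0.995, 0.002, -0.102, 0.588], [0.102, -0.026, -0.994, 0.938], [0.0, 0.0, 0.0, 1.0]]
```

View pics/scene.png

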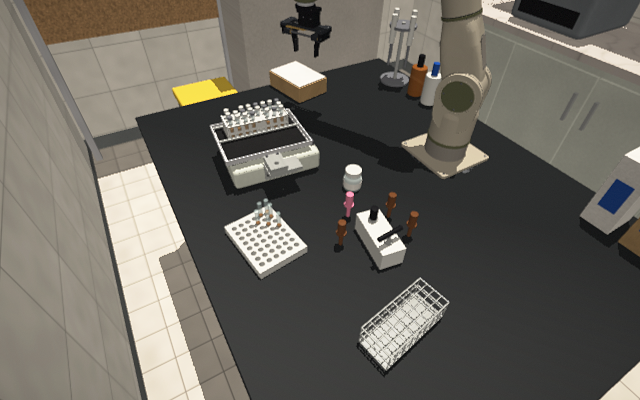

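View pics/top.png

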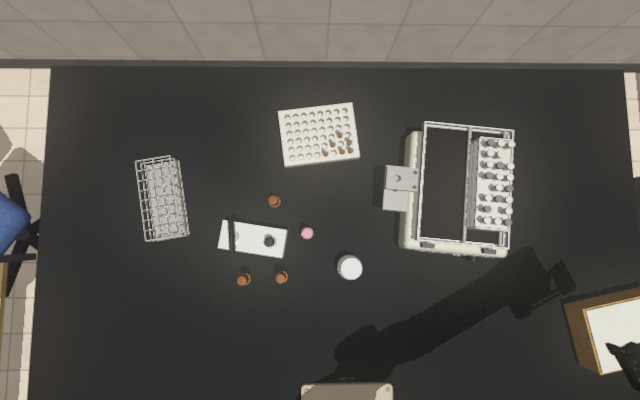

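The scene view shows the black-gripped pin in the white block at (374,213), with the hex key's crossbar at (390,234). The look-alikes are brown at (341,231), (391,202) and (412,222), and pink at (349,204). In the top view the pin is at (269,241), the hex key at (232,236) and the ear hole at about (398,178). Only the black one standing in the block fits the description; I'll confirm it in an enlarged crop.

Run:
```python
import cv2,numpy as np
t=cv2.imread("pics/top.png");s=cv2.imread("pics/scene.png")
f=lambda im,x,y,w,h:cv2.resize(im[y:y+h,x:x+w],(400,300),interpolation=cv2.INTER_CUBIC)
a=np.vstack([np.hstack([f(t,210,210,80,60),f(t,370,155,80,60)]),np.hstack([f(s,340,195,80,60),f(s,240,135,80,60)])])
cv2.imwrite("pics/crops.png",a)
```

```text
(no output)
```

View pics/crops.png

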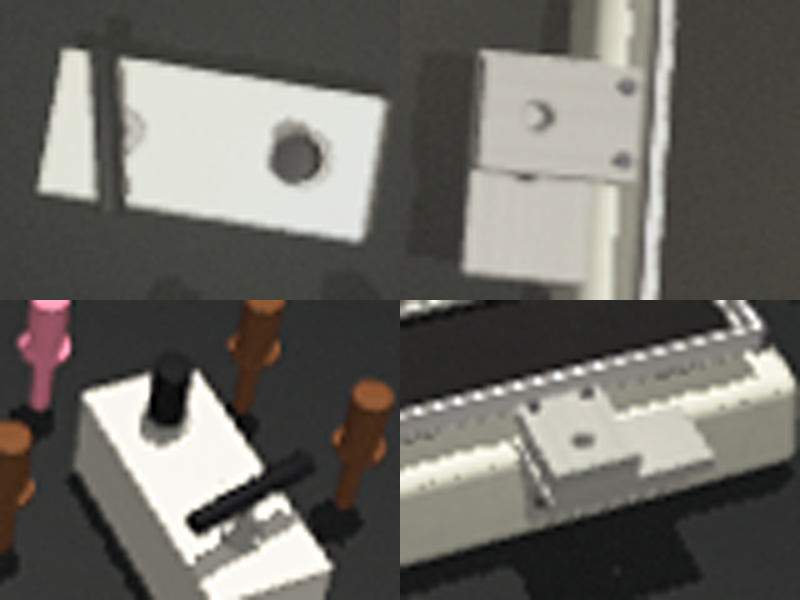

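```bash
cat > h.py <<'E'
import pickle,numpy as np
def ray(c,u,v):
    V=np.array(c["view"]);R=V[:3,:3];o=-R.T@V[:3,3]
    return o,R.T@np.array([(u-c["cx"])/c["fx"],(v-c["cy"])/c["fy"],1])
def at(c,u,v,z):
    o,d=ray(c,u,v);return o+d*(z-o[2])/d[2]
E
python3 - <<'E'
from h import *
t,s=[pickle.load(open(n+".pkl","rb")) for n in("top","scene")]
T=lambda x,y,x0,y0,z:np.round(at(t,x0+x/5-.4,y0+y/5-.4,z)[:2],4)
S=lambda x,y,x0,y0,z:np.round(at(s,x0+x/5-.4,y0+y/5-.4,z)[:2],4)
c=[T(x,y,210,210,.062) for x,y in((64,48),(386,98),(362,242),(38,193))];print("block",c,np.mean(c,0))
b=np.mean(c,0);d=(c[1]+c[2]-c[0]-c[3]);d/=np.hypot(*d);print(d,"pin pred",b+.045*d)
print("pin top",T(297,158,210,210,.107),"scene",S(172,62,340,195,.107))
print("ear hole",T(540,116,370,155,.108),S(183,140,240,135,.108))
e=[T(x,y,370,155,.108) for x,y in((480,50),(642,68),(634,182),(472,172))];print("ear",e)
print("bracket end",[T(x,y,370,155,.09) for x,y in((463,271),(585,282))],"notch",T(511,177,370,155,.09),T(525,181,370,155,.09),T(539,178,370,155,.09))
E
```

```text
block [array([0.5301, 0.3094]), array([0.5047, 0.15  ]), array([0.4341, 0.1615]), array([0.4589, 0.3206])] [0.48195  0.235375]
[-0.15569182 -0.98780568] pin pred [0.47494387 0.19092374]
pin top [0.4761 0.1889] scene [0.4727 0.188 ]
ear hole [ 0.626  -0.3142] [ 0.6242 -0.1186]
ear [array([ 0.6585, -0.2863]), array([ 0.6496, -0.3657]), array([ 0.5937, -0.3587]), array([ 0.5987, -0.2797])]
bracket end [array([ 0.5521, -0.2806]), array([ 0.5465, -0.3409])] notch [ 0.5984 -0.3066] [ 0.5964 -0.3135] [ 0.5979 -0.3206]
```

Run:
```python
from h import *
t,s=[pickle.load(open(n+".pkl","rb")) for n in("top","scene")]
T=lambda x,y,z:np.round(at(t,370+(x-400)/5-.4,155+y/5-.4,z)[:2],4)
S=lambda x,y,x0,y0,z:np.round(at(s,x0+x/5-.4,y0+y/5-.4,z)[:2],4)
h=T(540,116,.108);print("ear hole",h,S(183,140,240,135,.108))
e=[T(x,y,.108) for x,y in((480,50),(642,68),(634,182),(472,172))];print("ear",e)
b=[T(x,y,.09) for x,y in((463,271),(585,282))];print("bracket end",b,"notch",T(511,177,.09),T(525,181,.09),T(539,178,.09))
for a in (e[1]-e[0],e[2]-e[3],b[1]-b[0],e[0]-e[3],e[1]-e[2]):print(np.degrees(np.arctan2(a[1],a[0])))
from workcell import sensors
from scipy.spatial.transform import Rotation as Ro
q=sensors.get_state()["orientation"];print(Ro.from_quat(np.r_[q[1:],q[0]]).as_matrix().round(3))
```

```text
ear hole [ 0.6262 -0.1191] [ 0.6242 -0.1186]
ear [array([ 0.6585, -0.0908]), array([ 0.6497, -0.1694]), array([ 0.5941, -0.1637]), array([ 0.5991, -0.0855])]
bracket end [array([ 0.5527, -0.0836]), array([ 0.5471, -0.1433])] notch [ 0.5988 -0.1083] [ 0.5968 -0.1152] [ 0.5983 -0.1221]
-96.38819154996659
-93.6584330316925
-95.3587980492614
-5.098747567402173
-5.853398772565051
[[ 0.893  0.451 -0.001]
 [ 0.451 -0.893  0.001]
 [-0.    -0.001 -1.   ]]
```

Call:
{"name": "drive_tool", "arguments": {
  "steps": "209 -240 -48 0 0 -1.01 0.7; 209 -240 -48 0 0 -1.01 0.7; 209 -240 -48 0 0 -1.01 0.7; 209 -240 -48 0 0 -1.01 0.7; 209 -240 -48 0 0 -1.01 0.7; 209 -240 -48 0 0 -1.01 0.7; 209 -240 -48 0 0 -1.01 0.7; 209 -240 -48 0 0 -1.01 0.7"
}}

```text
clock: 0.77
eef_pos: [0.3608, -0.2459, 0.271]
orientation: [0.0, 0.74, 0.673, -0.0]
force: [0.9, 0.4, 1.0]
grip_width: 0.0612
grasp_force: 0.0
```

```bash
cat >> h.py <<'E'
from scipy.spatial.transform import Rotation as Ro
from workcell import sensors
YAW=np.radians(-5.3);GX=np.array([np.cos(YAW),np.sin(YAW),0])
def go(p):
    s=sensors.get_state();q=s["orientation"];R=Ro.from_quat(np.r_[q[1:],q[0]])
    G=Ro.from_matrix(np.c_[np.cross(GX,[0,0,-1.]),GX,[0,0,-1.]])
    print("t",round(float(s["clock"]),2),"pos",s["eef_pos"].round(4),"F",s["force"].round(1),"w",round(float(s["grip_width"]),4),"j",s["joint_positions"].round(2))
    print("shift mm",(1000*(R.inv().apply(np.array(p)-s["eef_pos"]))).round(1),"rot",(R.inv()*G).as_rotvec().round(3))
E
python3 -c "
from h import *
go([.4745,.189,.20])"
```

```text
t 0.77 pos [ 0.3608 -0.2459  0.271 ] F [0.9 0.4 1. ] w 0.0612 j [ 0.87 -0.1  -0.35  1.83 -0.03  1.4   0.44]
shift mm [443.8  72.2  70.9] rot [ 0.     0.    -0.002]
```

Call:
{"name": "drive_tool", "arguments": {
  "steps": "300 50 20 0 0 0 0.7; 300 50 20 0 0 0 0.7; 300 50 20 0 0 0 0.7; 300 50 20 0 0 0 0.7; 300 50 20 0 0 0 0.7; 300 50 20 0 0 0 0.7; 300 50 20 0 0 0 0.7; 300 50 20 0 0 0 0.7"
}}

```text
clock: 1.43
eef_pos: [0.4409, 0.0501, 0.2505]
orientation: [-0.0, 0.74, 0.672, 0.001]
force: [-0.2, 0.2, 0.1]
grip_width: 0.0611
grasp_force: 0.0
```

Call:
{"name": "drive_tool", "arguments": {
  "steps": "144 22 48 0 0 0 0.7; 144 22 48 0 0 0 0.7; 144 22 48 0 0 0 0.7; 144 22 48 0 0 0 0.7; 144 22 48 0 0 0 0.7; 144 22 48 0 0 0 0.7; 144 22 48 0 0 0 0.7"
}}

```text
clock: 2.02
eef_pos: [0.4773, 0.1843, 0.2023]
orientation: [-0.0, 0.743, 0.67, -0.0]
force: [-0.5, -0.3, 0.1]
grip_width: 0.061
grasp_force: 0.0
```

Run:
```python
from h import *
from workcell import capture
import cv2
go([.4745,.189,.085])
s=sensors.get_state();c=capture("wrist");cv2.imwrite("pics/w1.png",c["pixels"])
q=s["orientation"];R=Ro.from_quat(np.r_[q[1:],q[0]]).as_matrix();M=np.array(c["mount"]);print(M.round(3).tolist())
T=np.eye(4);T[:3,:3]=R;T[:3,3]=s["eef_pos"];c["view"]=np.linalg.inv(T@M);pickle.dump(c,open("w1.pkl","wb"))
P=c["view"]@np.array([.4745,.189,.107,1]);print(c["fx"]*P[0]/P[2]+c["cx"],c["fy"]*P[1]/P[2]+c["cy"])
```

```text
t 2.02 pos [0.4773 0.1843 0.2023] F [-0.5 -0.3  0.1] w 0.061 j [ 0.38  0.19 -0.92  1.75  0.16  1.28 -0.68]
shift mm [  4.4  -3.2 117.3] rot [-0.001  0.    -0.011]
[[0.0, -0.96, -0.278, 0.075], [1.0, 0.0, -0.0, -0.001], [0.0, -0.278, 0.96, -0.163], [0.0, 0.0, 0.0, 1.0]]
320.39990007436893 192.62844688961184
```

View pics/w1.png

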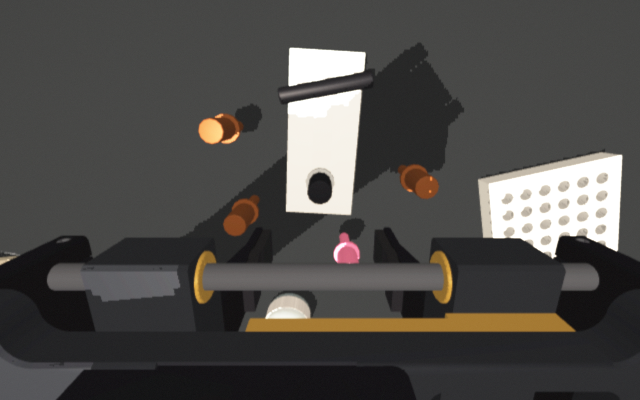

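The wrist view shows the black grip at (320,191), where my estimate put it. I'm going down on it.

Call:
{"name": "drive_tool", "arguments": {
  "steps": "4 -3 40 0 0 -0.01 0.7; 4 -3 75 0 0 -0.01 0.7; 4 -3 100 0 0 -0.01 0.7; 4 -3 115 0 0 -0.01 0.7; 4 -3 126 0 0 -0.01 0.7; 4 -3 126 0 0 -0.01 0.7; 4 -3 126 0 0 -0.01 0.5; 4 -3 126 0 0 -0.01 0.3"
}}

```text
clock: 2.73
eef_pos: [0.4758, 0.1891, 0.0779]
orientation: [0.001, 0.739, 0.673, 0.001]
force: [-0.2, 0.5, -0.5]
grip_width: 0.0541
grasp_force: 0.0
```

Call:
{"name": "drive_tool", "arguments": {
  "steps": "0 0 0 0 0 0 0; 0 0 0 0 0 0 0; 0 0 0 0 0 0 0; 0 0 0 0 0 0 0; 0 0 0 0 0 0 0; 0 0 0 0 0 0 0"
}}

```text
clock: 3.23
eef_pos: [0.4749, 0.1892, 0.0767]
orientation: [0.0, 0.739, 0.674, 0.0]
force: [-0.7, -0.9, 2.2]
grip_width: 0.022
grasp_force: 30.0
```

```bash
python3 -c "
from h import *
go([.4745,.189,.20])"
```

```text
t 3.23 pos [0.4749 0.1892 0.0767] F [-0.7 -0.9  2.2] w 0.022 j [ 0.3   0.35 -0.87  1.89  0.31  1.05 -0.8 ]
shift mm [  -0.2   -0.4 -123.3] rot [ 0.  0. -0.]
```

Call:
{"name": "drive_tool", "arguments": {
  "steps": "0 0 -20 0 0 0 0; 0 0 -45 0 0 0 0; 0 0 -80 0 0 0 0; 0 0 -115 0 0 0 0; 0 0 -140 0 0 0 0; 0 0 -150 0 0 0 0; 0 0 -150 0 0 0 0"
}}

```text
clock: 3.82
eef_pos: [0.4758, 0.1896, 0.2285]
orientation: [0.001, 0.739, 0.673, 0.001]
force: [0.8, -0.5, -2.0]
grip_width: 0.0221
grasp_force: 30.0
```

```bash
python3 -c "
from h import *
go([.6252,-.1189,.225])"
```

```text
t 3.82 pos [0.4758 0.1896 0.2285] F [ 0.8 -0.5 -2. ] w 0.0221 j [ 0.39  0.17 -0.93  1.71  0.14  1.33 -0.67]
shift mm [-293.3  177.4    3.9] rot [ 0.004 -0.001 -0.001]
```

Call:
{"name": "drive_tool", "arguments": {
  "steps": "-290 150 0 0 0 0 0; -290 150 0 0 0 0 0; -290 150 0 0 0 0 0; -290 150 0 0 0 0 0; -290 150 0 0 0 0 0; -290 150 0 0 0 0 0; -290 150 0 0 0 0 0; -290 150 0 0 0 0 0"
}}

```text
clock: 4.48
eef_pos: [0.5969, -0.1171, 0.2237]
orientation: [-0.001, 0.74, 0.673, -0.001]
force: [-0.1, -0.3, 0.2]
grip_width: 0.0224
grasp_force: 30.0
```

Call:
{"name": "drive_tool", "arguments": {
  "steps": "-50 27 0 0 0 0 0; -50 27 0 0 0 0 0; -50 27 0 0 0 0 0; -50 27 0 0 0 0 0; -50 27 0 0 0 0 0"
}}

```text
clock: 4.9
eef_pos: [0.619, -0.1643, 0.2249]
orientation: [-0.001, 0.739, 0.674, -0.0]
force: [0.0, -0.3, -0.5]
grip_width: 0.0219
grasp_force: 30.0
```

```bash
cat >> h.py <<'E'
def wrist(name):
    from workcell import capture
    import cv2
    s=sensors.get_state();c=capture("wrist");cv2.imwrite(f"pics/{name}.png",c["pixels"])
    q=s["orientation"];T=np.eye(4);T[:3,:3]=Ro.from_quat(np.r_[q[1:],q[0]]).as_matrix();T[:3,3]=s["eef_pos"]
    c["view"]=np.linalg.inv(T@np.array(c["mount"]));pickle.dump(c,open(name+".pkl","wb"));return c
def px(c,p):
    P=c["view"]@np.r_[p,1];return np.round([c["fx"]*P[0]/P[2]+c["cx"],c["fy"]*P[1]/P[2]+c["cy"]],1)
E
python3 - <<'E'
from h import *
import cv2
go([.6252,-.1189,.225]);c=wrist("w2");u,v=px(c,[.6252,-.1189,.108]);print(u,v)
x0,y0=int(u-100),max(0,int(v-60));print(x0,y0)
im=c["pixels"][y0:y0+140,x0:x0+200];cv2.imwrite("pics/w2c.png",cv2.resize(im,None,fx=4,fy=4,interpolation=cv2.INTER_CUBIC))
E
```

```text
t 4.9 pos [ 0.619  -0.1643  0.2249] F [ 0.  -0.3 -0.5] w 0.0219 j [ 0.69  0.45 -0.69  1.38  0.28  1.41 -0.09]
shift mm [45.8  2.  -0. ] rot [-0.002 -0.001  0.001]
326.5 144.0
226 84
```

View pics/w2c.png

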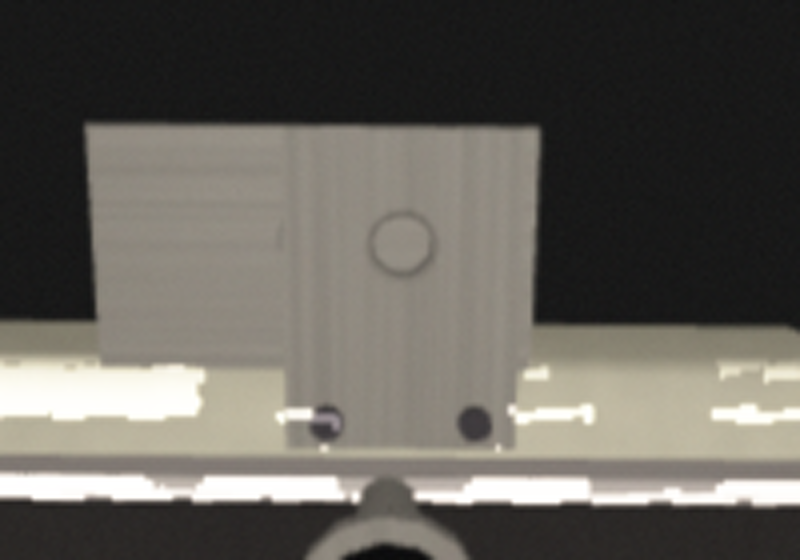

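Run:
```python
from h import *
c=pickle.load(open("w2.pkl","rb"));s=sensors.get_state();p=s["eef_pos"]
A=lambda x,y,z:at(c,226+x/4-.4,84+y/4-.4,z)
GY=np.cross([0,0,1.],GX)
f=lambda v:(round(float(v@GX)*1000,1),round(float(v@GY)*1000,1))
print("ear hole",A(402,244,.108).round(4),f(A(402,244,.108)))
print("tip px pred",px(c,p-[0,0,.0647]),"collar",px(c,p-[0,0,.0097]), "seen tip front",226+388/4-.4,84+480/4-.4)
print("ear edges",f(A(286,244,.108)),f(A(536,244,.108)),"bracket end",f(A(92,240,.09)),"hole edge",f(A(277,237,.09)))
print("ear edge dir",np.degrees(np.arctan2(*(A(540,126,.108)-A(290,126,.108))[[1,0]])))
go([*A(402,244,.108)[:2],.225])
```

```text
ear hole [ 0.6248 -0.1194  0.108 ] (633.2, -61.2)
tip px pred [324.5 207.9] collar [324.8 235.4] seen tip front 322.6 203.6
ear edges (606.0, -61.2) (664.5, -61.1) bracket end (556.2, -62.2) hole edge (602.3, -61.4)
ear edge dir -5.221379734004153
t 4.95 pos [ 0.6191 -0.164   0.2255] F [-0.2  0.  -0.8] w 0.0223 j [ 0.69  0.45 -0.69  1.38  0.28  1.41 -0.09]
shift mm [44.9  1.6  0.6] rot [-0.001 -0.001  0.002]
```

The crop shows the ear hole at full-image pixel (326,145), matching the earlier estimate. A dark sliver of the bracket hole shows at about (295,143), at the ear's left edge, so the bracket hole is roughly 23 mm away along -x. Next: over the ear hole and down.

Call:
{"name": "drive_tool", "arguments": {
  "steps": "30 1.5 0 0 0 0 0; 45 2.2 0 0 0 0 0; 45 2.2 0 0 0 0 0; 45 2.2 20 0 0 0 0; 45 2.2 40 0 0 0 0; 45 2.2 46 0 0 0 0; 45 2.2 46 0 0 0 0; 45 2.2 46 0 0 0 0"
}}

```text
clock: 5.62
eef_pos: [0.626, -0.1209, 0.1812]
orientation: [0.0, 0.739, 0.674, 0.0]
force: [0.9, 0.0, -0.5]
grip_width: 0.0219
grasp_force: 30.0
```

Run:
```python
from h import *
import cv2
go([.6248,-.1194,.16]);c=wrist("w3");u,v=px(c,[.6248,-.1194,.108]);print(u,v)
x0,y0=int(u-75),max(0,int(v-75));print(x0,y0)
cv2.imwrite("pics/w3c.png",cv2.resize(c["pixels"][y0:y0+120,x0:x0+150],None,fx=5,fy=5,interpolation=cv2.INTER_CUBIC))
```

```text
t 5.62 pos [ 0.626  -0.1209  0.1812] F [ 0.9  0.  -0.5] w 0.0219 j [ 0.63  0.47 -0.7   1.45  0.3   1.33 -0.18]
shift mm [ 1.3 -1.3 21.2] rot [0. 0. 0.]
322.6 203.2
247 128
```

View pics/w3c.png

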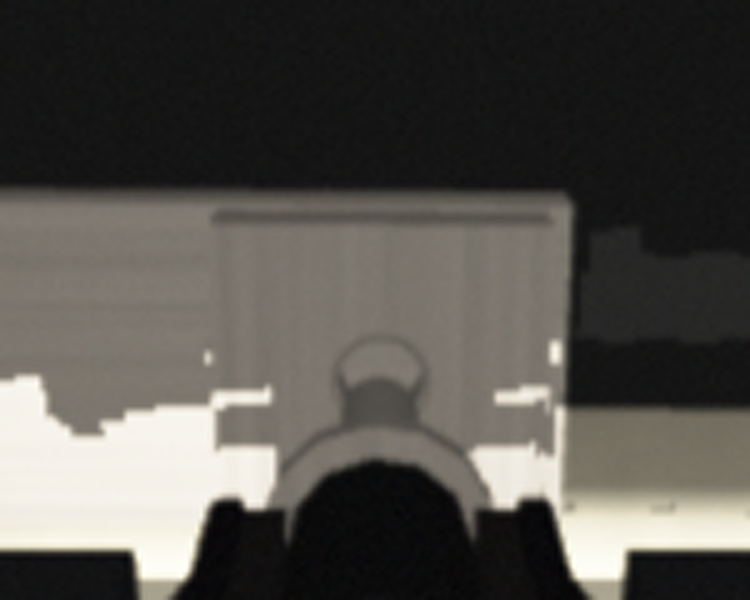

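The pin's shank, at (380,400) in the crop, is centred left-to-right on the hole at (381,~375). I'm checking the fore-aft alignment with numbers.

Run:
```python
from h import *
c=pickle.load(open("w3.pkl","rb"));GY=np.cross([0,0,1.],GX)
A=lambda x,y,z:at(c,247+x/5-.4,128+y/5-.4,z)
h=A(381,338,.108)-.007*GY;print("hole",h.round(4))
go([*h[:2],.16])
p=sensors.get_state()["eef_pos"]
for z,r in((.0647,.003),(.0597,.006),(.0147,.015)): 
    q=(px(c,p-[0,0,z]+r*GY)-[247,128]+.4)*5; print("pin far edge pred",q)
```

```text
hole [ 0.625  -0.1195  0.108 ]
t 5.67 pos [ 0.6263 -0.121   0.1818] F [-0.2 -0.4 -1.2] w 0.0218 j [ 0.63  0.47 -0.7   1.45  0.3   1.33 -0.18]
shift mm [ 1.4 -1.5 21.8] rot [0.001 0.    0.   ]
pin far edge pred [390.  385.5]
pin far edge pred [390.5 377. ]
pin far edge pred [393. 415.]
```

Call:
{"name": "drive_tool", "arguments": {
  "steps": "1.7 -0.3 2 0 0 0 0; 1.7 -0.3 6 0 0 0 0; 1.7 -0.3 9 0 0 0 0; 1.7 -0.3 12 0 0 0 0; 1.7 -0.3 14 0 0 0 0; 1.7 -0.3 14 0 0 0 0"
}}

```text
clock: 6.17
eef_pos: [0.6255, -0.1196, 0.166]
orientation: [-0.0, 0.739, 0.673, -0.0]
force: [-0.6, -0.6, -1.1]
grip_width: 0.022
grasp_force: 30.0
```

Call:
{"name": "drive_tool", "arguments": {
  "steps": "0 0 2 0 0 0 0; 0 0 4 0 0 0 0; 0 0 6 0 0 0 0; 0 0 8 0 0 0 0; 0 0 8 0 0 0 0; 0 0 8 0 0 0 0"
}}

```text
clock: 6.67
eef_pos: [0.6257, -0.1196, 0.1584]
orientation: [-0.0, 0.739, 0.673, -0.0]
force: [0.7, 0.6, -1.8]
grip_width: 0.0225
grasp_force: 30.0
```

The tip is inside the ear with no contact. I'll drag the platform about 20 mm along -x with the tip just above the bracket.

Call:
{"name": "drive_tool", "arguments": {
  "steps": "0 -2 0 0 0 0 0; 0 -5 0 0 0 0 0; 0 -8 0 0 0 0 0; 0 -11 0 0 0 0 0; 0 -14 0 0 0 0 0; 0 -17 0 0 0 0 0; 0 -19 0 0 0 0 0; 0 -20 0 0 0 0 0"
}}

```text
clock: 7.33
eef_pos: [0.6055, -0.1177, 0.1587]
orientation: [0.0, 0.739, 0.673, -0.0]
force: [2.4, 0.1, -1.9]
grip_width: 0.0222
grasp_force: 30.0
```

Call:
{"name": "drive_tool", "arguments": {
  "steps": "0 -0.5 2 0 0 0 0; 0 -1 3 0 0 0 0; 0 -1.5 4 0 0 0 0; 0 -2 5 0 0 0 0; 0 -2 5 0 0 0 0"
}}

```text
clock: 7.75
eef_pos: [0.6038, -0.1175, 0.1534]
orientation: [-0.0, 0.739, 0.673, -0.0]
force: [0.6, -1.2, -0.4]
grip_width: 0.0223
grasp_force: 30.0
```

```bash
python3 -c "
from h import *
go([.6,-.1,.20]);p=sensors.get_state()['eef_pos'];print('along',p@GX, p@np.cross([0,0,1.],GX))"
```

```text
t 7.75 pos [ 0.6038 -0.1175  0.1534] F [ 0.6 -1.2 -0.4] w 0.0223 j [ 0.66  0.45 -0.7   1.55  0.3   1.26 -0.18]
shift mm [ 17.1  -5.4 -46.7] rot [-0.     0.    -0.001]
along 0.6120529118800309 -0.06125863426010563
```

Call:
{"name": "drive_tool", "arguments": {
  "steps": "0 -0.5 1 0 0 0 0; 0 -1 2 0 0 0 0; 0 -1.5 3 0 0 0 0; 0 -1.5 4 0 0 0 0; 0 -1.5 4 0 0 0 0"
}}

```text
clock: 8.17
eef_pos: [0.6023, -0.1173, 0.1493]
orientation: [-0.0, 0.739, 0.674, -0.0]
force: [1.9, -1.2, -0.9]
grip_width: 0.0222
grasp_force: 30.0
```

The tip is now 5 mm below the bracket's top with no upward force, so it's in the bracket hole. Continuing down.

Call:
{"name": "drive_tool", "arguments": {
  "steps": "0 0 2 0 0 0 0; 0 0 4 0 0 0 0; 0 0 6 0 0 0 0; 0 0 8 0 0 0 0; 0 0 8 0 0 0 0"
}}

```text
clock: 8.58
eef_pos: [0.6024, -0.1174, 0.1411]
orientation: [0.0, 0.739, 0.673, 0.0]
force: [4.0, -1.5, -2.2]
grip_width: 0.0222
grasp_force: 30.0
```

Call:
{"name": "drive_tool", "arguments": {
  "steps": "0 0 3 0 0 0 0; 0 0 6 0 0 0 0; 0 0 9 0 0 0 0; 0 0 12 0 0 0 0; 0 0 15 0 0 0 0; 0 0 17 0 0 0 0; 0 0 17 0 0 0 0"
}}

```text
clock: 9.17
eef_pos: [0.6025, -0.1174, 0.1241]
orientation: [0.0, 0.739, 0.673, 0.0]
force: [6.6, -1.6, -2.1]
grip_width: 0.0222
grasp_force: 30.1
```

Call:
{"name": "drive_tool", "arguments": {
  "steps": "0 0.5 0 0 0 0 0; 0 0.5 1 0 0 0 0; 0 0.5 1.5 0 0 0 0; 0 0.5 2 0 0 0 0; 0 0.5 2 0 0 0 0"
}}

```text
clock: 9.58
eef_pos: [0.6028, -0.1174, 0.1228]
orientation: [0.0, 0.739, 0.673, -0.0]
force: [1.4, -1.6, 4.1]
grip_width: 0.0225
grasp_force: 30.0
```

Upward force of about 4 N means the collar is on the ear. Releasing, opening gradually.

Call:
{"name": "drive_tool", "arguments": {
  "steps": "0 0 0 0 0 0 0.35; 0 0 0 0 0 0 0.45; 0 0 0 0 0 0 0.6; 0 0 0 0 0 0 0.6; 0 0 0 0 0 0 0.6; 0 0 0 0 0 0 0.6"
}}

```text
clock: 10.08
eef_pos: [0.6027, -0.1173, 0.1223]
orientation: [-0.0, 0.739, 0.673, -0.0]
force: [-0.3, -0.5, -0.3]
grip_width: 0.0497
grasp_force: 0.0
```

Call:
{"name": "drive_tool", "arguments": {
  "steps": "0 0 -10 0 0 0 0.6; 0 0 -30 0 0 0 0.6; 0 0 -60 0 0 0 0.6; 0 0 -90 0 0 0 0.6; 0 0 -110 0 0 0 0.6; 0 0 -110 0 0 0 0.6; 0 0 -110 0 0 0 0.6; 0 0 -110 0 0 0 0.6"
}}

```text
clock: 10.75
eef_pos: [0.6025, -0.1174, 0.2322]
orientation: [-0.0, 0.739, 0.673, -0.0]
force: [0.1, -0.6, -0.2]
grip_width: 0.0523
grasp_force: 0.0
```

Run:
```python
from h import *
from workcell import capture
import cv2
go([.6028,-.1174,.2])
c=wrist("w4");t=capture("scene");print(px(c,[.6028,-.1174,.153]))
u,v=px(c,[.6028,-.1174,.12]);x0,y0=int(u-66),max(0,int(v-50))
a=cv2.resize(c["pixels"][y0:y0+100,x0:x0+133],(400,300),interpolation=cv2.INTER_CUBIC)
b=cv2.resize(t["pixels"][125:200,225:325],(400,300),interpolation=cv2.INTER_CUBIC)
cv2.imwrite("pics/end.png",np.hstack([a,b]));print(x0,y0)
```

```text
t 10.75 pos [ 0.6025 -0.1174  0.2322] F [ 0.1 -0.6 -0.2] w 0.0523 j [ 0.67  0.39 -0.72  1.45  0.26  1.4  -0.15]
shift mm [ 0.1  0.3 32.2] rot [-0.001  0.    -0.   ]
[324.4 202.5]
258 142
```

View pics/end.png

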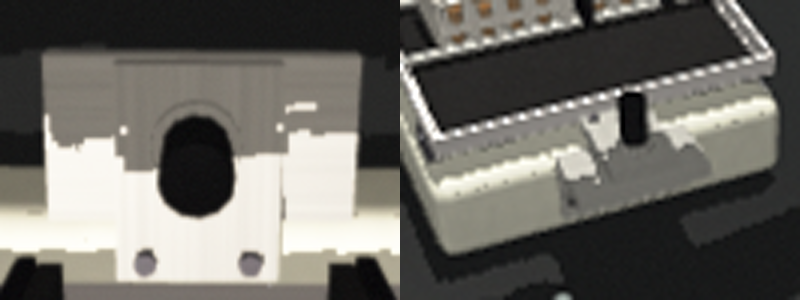

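The pin stands upright with its collar flat on the ear: grip at (197,165) in the left crop and (633,118) in the right. The gripper is clear, so I'm handing in.

```bash
python3 -c "
from workcell import arm
print(arm.finish_job())"
```

```text
the job is handed in; nothing more can be done
None
```

The lock pin is through the ear and the bracket with its collar down on the ear, the gripper is clear, and the job was handed in at about 11 s; the hand-in returned no verdict.

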